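# Take the stacked lunch carrier apart for filling

### The arm

A 6-joint arm with a two-finger parallel gripper is mounted at the origin on a cart in front of the work surface, level with it; the furniture and walls round the work are solid. World frame = base frame: x ahead of the robot, y to its left, z up, the work surface at z = 0. Lengths are in mm, angles in rad, forces in N, time in s.
With the tool pointing down it reaches from about 300 to 875 mm from the base axis. Payload 4.2 kg.
Tool frame: the origin (TCP) lies midway between the tips of the shut fingers; the grasp point (between the pads) lies r.grip_point_offset behind it (r.grip_point_offset is the distance from the TCP to the grasp point, in mm); z points along the fingers, y is the direction in which the jaws open and shut (so a half turn about z gives the same grasp; the last joint's range is limited). The gripper opens to 85 mm and grips with 20 to 120 N. Pads are 22 mm wide; open, the fingers measure 114 mm over their backs; the gripper's body (76 mm by 85 mm) begins 54 mm behind the grasp point. The pads swing forward as they close: fully open they stand 13 mm farther back than shut.
Start: joints at [-1.197, 0.32, 1.565, -0, 1.257, -0.02], TCP at [220.632, -531.002, 231.338] pointing down, gripper open.
Joint ranges: [-3.11, 3.11], [-0.84, 2.01], [0.21, 2.61], [-1.34, 4.49], [0.05, 2.63], [-2.56, 2.56]. Speed limits (rad/s): [2.57, 2.57, 3.14, 3.14, 3.14, 3.14].

### API

Orientations are given as a rotation vector (axis times angle).
In Python, from bench import r, viewer, models gives the robot as it stands.
- The arm moves only by the tool drive_tool, never from a script. Its argument "steps" is a list of rows, each a list of 6 numbers: the shift along the world's x, y, z in mm, then the turn, a rotation vector about the world's x, y, z in rad. A call has 1 to 5 rows; each row is the pose to reach, as a shift and turn from the pose commanded when the call began; what a row does not reach only later rows make up. A row lasts 1/12 s, in which the tool goes at most 41.7 mm and 7.16 degrees, less where a joint would pass 70% of its speed; a pose out of reach is approached as far as the arm can. A call with a gripper value outside its range is refused whole. "grip" is the finger opening in mm, from 0 to 85.4, set as the call begins (left out, the last holds). The fingers move at their own pace and stop on an object; the grip force is fixed at half the most. Time passes only in rows, so rows that repeat a pose let the fingers close. It gives the time, the measured TCP pose, the force and the opening at its end, in the units of the state.
- r.sense(): the state, without advancing time (a new reading comes with each control period).
- viewer.camera(name): name is "scene" or "top" or "wrist"; returns a dict with "pixels" (480x640x3 uint8, red, green, blue), "mtx" (3x3 intrinsics, pixels), "k1" (the pictures are not rectified: a ray, as slopes to the right and down, at radius r is drawn at 1 + k1 r^2 times it, then the intrinsics apply), "cam_to_world" (4x4, takes a point from camera to world coordinates); the wrist camera has in their place "tool_from_camera" (4x4, takes a point from camera to tool coordinates, whose origin is the TCP and whose axes are the flange's). Camera axes: x right, y down, z forward; pixel columns grow to the right and rows downward; lengths in mm; the calibration is good to about 2 mm. A picture is of the moment at which its call begins: read the wrist's pose just before it. There is no depth.
- r.job_done(): hands the job in, once; it reports no verdict.
Trained networks look in a picture, given as the dict that the camera call returned (one of the last four; its "shot" number tells which), for a name from the list of things; names that differ only in an ending like _2 or _b are one class to them, and where a whole thing is asked for, a point or a joint stands for the part that bears it (a point fixed in the world has none). Each returns a list of dicts, best first, with "score" (0 to 1); they miss things now and then, are a little off and sometimes report something else, mostly with a low value. They report only what shows in the picture. A call takes as long as a camera call. They do not tell look-alikes from the thing itself.
- models.spot_in(picture, target): "xyz" ([x, y, z] in mm, in world coordinates, good to about 4 mm: the middle of the surface that is visible of it).
- models.pinpoint(picture, target): "xyz" ([x, y, z] in mm, in world coordinates, good to about 4 mm: a listed point, or the origin of a listed thing).
The state is a dict: "time_s": time; "qpos": joint angles; "qd": joint speeds; "effort": joint torques, N m; "eef_pos": TCP position; "eef_rot": TCP orientation; "ft_force": force on the tool from outside, world axes, zero at the start; "wrist_torque": the same for the moment, N m; "gripper_width": finger opening in mm.
Only numpy, scipy, OpenCV 4.12 (cv2) and the standard library are available. Lean on these libraries where they do the work, as an engineer would, in place of code of your own. Each camera call takes 0.05 s, during which the arm holds its last target. There are 200 camera calls.

### The job

Set the lunch carrier out ready for filling. Swing its carrying handle down out of the way, lift the lid off into the white saucer, and stand each of the three steel bowls upright in the wooden stand of its own size: the large bowl in the large stand, the medium one in the medium stand, the small one in the small stand. Set everything down gently, knob of the lid upward, and leave the patterned mug where it is.

Things in the scene. Friction and masses are not known exactly. Their poses are not given: they have to be found in the camera images.
- bail_grip (a point): middle of the dark-wood grip (11 mm thick, 56 mm long) of the carrier's handle, a steel-wire bail 98 mm wide. x axis along the grip, z away from the pivots, 172 mm below it. Starts upright over the stack or leaning up to 0.25 rad; swings down only to its +y side (the robot's left), to a stop 1.35 rad from upright; friction (about 1.3 N at the grip) holds it where it is left
- carrier: steel lunch carrier: a round base tray 74 mm in diameter that holds the stack of bowls and does not move. Origin: centre of its underside. The handle's pivots lie 34 mm above it and 49 mm to either side along its x axis, on brackets 42 mm high; z up, y to the robot's left. Fingers that close along its y axis clear brackets and handle
- lid: round steel lid on top of the stack, 47 mm in diameter, 36 mm high in all, with a dark-wood knob on top, 21 mm in diameter, its grip from 18 to 36 mm above the underside. Origin: centre of its underside (a plug 32 mm wide and 4 mm deep that sits in the mouth of the small bowl), z up. Loose, 60 g
- bowl_small: smallest round open steel bowl: body 50 mm in diameter, 41 mm high in all including a stepped foot 40 mm in diameter and 5 mm high; mouth 36 mm inside. Origin: centre of its underside, z up. Highest of the three, under the lid; its foot sits 5 mm deep in the mouth of the medium bowl. Loose, 0.1 to 0.3 kg. Grip it across the body, near its rim.
- bowl_medium: middle-sized round open steel bowl: body 59 mm in diameter, 47 mm high in all including a stepped foot 49 mm in diameter and 5 mm high; mouth 43 mm inside. Origin: centre of its underside, z up. In the middle of the stack; its foot sits 5 mm deep in the mouth of the large bowl. Loose, 0.1 to 0.3 kg. Grip it across the body, near its rim.
- bowl_large: largest round open steel bowl: body 68 mm in diameter, 55 mm high in all including a stepped foot 58 mm in diameter and 5 mm high; mouth 52 mm inside. Origin: centre of its underside, z up. Lowest in the stack; its foot sits 4 mm deep in the base tray of the carrier, whose floor is 5 mm above the worktop. Loose, 0.1 to 0.3 kg. Grip it across the body, near its rim.
- stand_small: smallest round light-wood stand, 76 mm in diameter, 12 mm high, with a round well 56 mm in diameter and 4 mm deep (well floor 8 mm above the origin) for the foot of the small bowl. Origin: centre of its underside on the worktop. Does not move.
- stand_medium: middle-sized round light-wood stand, 96 mm in diameter, 12 mm high, with a round well 65 mm in diameter and 4 mm deep (well floor 8 mm above the origin) for the foot of the medium bowl. Origin: centre of its underside on the worktop. Does not move.
- stand_large: largest round light-wood stand, 116 mm in diameter, 12 mm high, with a round well 74 mm in diameter and 4 mm deep (well floor 8 mm above the origin) for the foot of the large bowl. Origin: centre of its underside on the worktop. Does not move.
- saucer: white ceramic saucer, 100 mm in diameter, 14 mm high, for the lid; its flat inner floor, 5 mm above the origin, is about 60 mm wide. Origin: centre of its underside on the worktop. Does not move
- table_mug: white mug with a pattern, 82 mm in diameter, 94 mm high, with a handle, standing on the worktop near the work; a bystander to be left alone. Origin: on its underside, z up
Things that resemble listed ones, but are neither listed nor needed, are in the scene too. Leave any blue or yellow look-alike of the lid alone.

How it is judged:
By the outcome, as a careful person would: the job done as asked, in the order asked, and still so for the second after the job is handed in, with the robot touching nothing.
It also fails if it takes over 112 s, if anything falls off the work surface, if the arm or the gripper's body presses on something with over 40 N, if the wrist force passes 120 N, or if a joint passes its speed limit or range.

## Working session

There is one attempt and no reset: what is moved stays moved. The work goes in short steps, Python scripts to look and compute and a tool call to move; the robot and the scene stay as the last step left them, time stands still between calls to the robot, and variables do not carry over. Pictures are saved under pics/ and viewed, on a budget of 14 in all, crops included, one or two more only if the job needs it, and the job is handed in when it is done.

Besides the shell and the picture viewer there is one more tool, called as name([rows], argument=value, ...), one row to a line, values as JSON. drive_tool: Moves the arm, as the interface text tells. Its arguments: {"type":"object","properties":{"steps":{"type":"array"},"grip":{"type":"number"}},"required":["steps"]}

```bash
mkdir -p pics; ls; python3 - <<'E'
from bench import r, viewer, models
import cv2
print(r.sense(), r.grip_point_offset)
for n in ("top","scene"):
    p=viewer.camera(n); cv2.imwrite(f"pics/{n}0.png",p["pixels"][:,:,::-1])
    print(n,p["cam_to_world"].round(2).tolist() if hasattr(p["cam_to_world"],'round') else p["cam_to_world"],p["mtx"],p["k1"])
    for t in "bail_grip carrier lid bowl_small bowl_medium bowl_large stand_small stand_medium stand_large saucer table_mug".split():
        print(t,[([round(float(v),1) for v in d["xyz"]],round(d["score"],2)) for d in models.pinpoint(p,t)[:4]])
E
```

```text
pics
{'time_s': 0.0, 'qpos': array([-1.19699914e+00,  3.20302094e-01,  1.56567315e+00, -1.53582469e-05,
        1.25742939e+00, -1.99747783e-02]), 'qd': array([ 0.00095926,  0.00092832,  0.00062861,  0.00010219, -0.00041018,
       -0.00013961]), 'effort': array([-1.24910941e-03, -4.15532327e+01, -2.34164143e+01, -4.29243073e-05,
        8.22775299e-03,  9.45557531e-06]), 'eef_pos': array([ 220.44574366, -530.53937424,  230.47870511]), 'eef_rot': array([-3.07915039e+00, -6.14206021e-01,  5.23199564e-04]), 'ft_force': array([-0.0409313 ,  0.27684229, -0.39382801]), 'wrist_torque': array([-0.03613924, -0.02545024,  0.03540891]), 'gripper_width': 85.08626765917737} 18.700000000000003
top [[-0.01, -0.99, 0.1, 505.17], [-1.0, 0.01, 0.01, -13.6], [-0.01, -0.1, -0.99, 1090.72], [0.0, 0.0, 0.0, 1.0]] [[464.34406327   0.         324.80458439]
 [  0.         464.34406327 245.69550349]
 [  0.           0.           1.        ]] -0.0532113734155565
bail_grip [([507.5, 227.3, 203.2], 0.77), ([614.0, -233.7, 0.4], 0.49), ([513.0, 187.4, 4.8], 0.46)]
carrier [([510.6, 193.6, -0.6], 0.92)]
lid [([51
[... 587 characters left out ...]
  0.         565.18725059 239.17594625]
 [  0.           0.           1.        ]] -0.0935526089984792
bail_grip [([506.9, 227.8, 201.4], 0.77)]
carrier [([513.6, 192.7, -1.6], 0.55), ([602.3, -74.2, -2.0], 0.42)]
lid [([407.8, 115.4, 0.7], 0.93), ([511.6, 81.9, -3.1], 0.79), ([518.3, 190.4, 132.3], 0.74)]
bowl_small [([514.3, 191.8, 96.9], 0.85)]
bowl_medium [([512.5, 190.0, 54.2], 0.61)]
bowl_large [([514.5, 191.5, 6.7], 0.64)]
stand_small [([454.4, -48.9, 4.1], 0.62), ([749.5, -256.3, -0.8], 0.44)]
stand_medium [([601.8, -72.2, 0.1], 0.62)]
stand_large [([612.7, -238.1, -0.1], 0.83), ([509.4, 189.3, 3.9], 0.5)]
saucer [([456.9, -195.2, 1.2], 0.9)]
table_mug [([750.7, -259.4, -3.0], 0.68)]
```

View pics/top0.png

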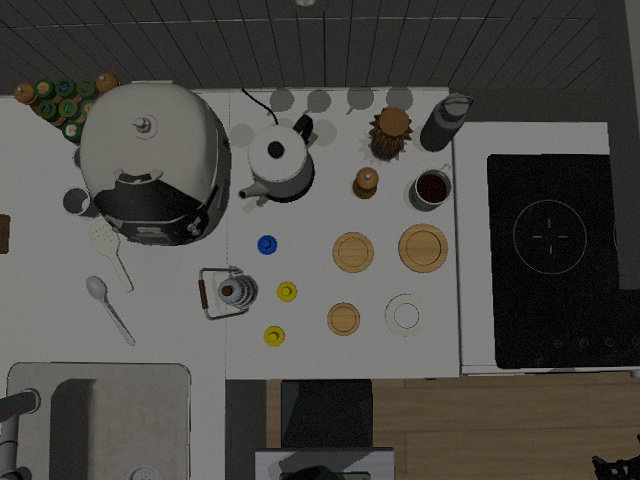

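View pics/scene0.png

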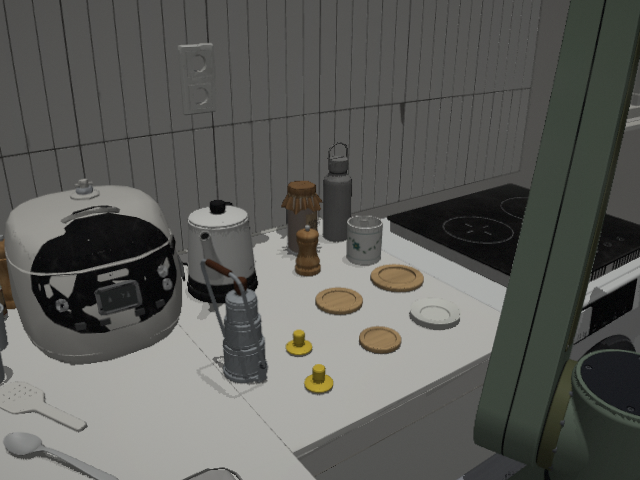

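The top view shows the carrier at about (237,290), with the bail leaning left and its grip at about (203,294). The stands are at (353,252), (423,248) and (344,319), the saucer at (405,315), and the mug at (431,190). I'll refine the bail yaw and the targets by segmentation.

```bash
cat > h.py <<'E'
import numpy as np, cv2
from bench import r, viewer, models
def ray(p,uv,z):
    m=p["mtx"]; d=np.array([(uv[0]-m[0][2])/m[0][0],(uv[1]-m[1][2])/m[1][1]]); s=d.copy()
    for _ in range(10): s=d/(1+p["k1"]*(s@s))
    T=np.array(p["cam_to_world"]); v=T[:3,:3]@np.array([s[0],s[1],1]); o=T[:3,3]
    return (o+v*(z-o[2])/v[2]).round(1)
E
python3 - <<'E'
from h import *
p=viewer.camera("top"); im=p["pixels"]; hsv=cv2.cvtColor(im,cv2.COLOR_RGB2HSV)
H,S,V=[hsv[...,i].astype(int) for i in range(3)]
def blob(mask,c,rad,z,name):
    n,l,st,ce=cv2.connectedComponentsWithStats(mask.astype(np.uint8))
    yy,xx=np.mgrid[:480,:640]; near=((xx-c[0])**2+(yy-c[1])**2<rad**2)&mask
    ks=np.bincount(l[near]); k=ks.argmax()
    cn=max(cv2.findContours((l==k).astype(np.uint8),0,1)[0],key=len)
    e=cv2.fitEllipse(cv2.convexHull(cn)); print(name,st[k],np.round(e[0],1),np.round(e[1],1),ray(p,e[0],z)); return cn
wood=(S>60)&(V>90)&(H<30)
for n,c in dict(small=(344,319),medium=(353,252),large=(423,248)).items(): blob(wood,c,25,11,n)
blob((hsv[...,1]<40)&(V>170)&True,(405,315),3,5,"saucer floor?")
g=(S>90)&(H<12)&(V<140); g[:, :190]=0;g[:,215:]=0;g[:265]=0;g[320:]=0
cn=blob(g,(203,293),25,202,"grip"); b=cv2.minAreaRect(cn); print(b)
q=cv2.boxPoints(b); q=q[np.argsort(q[:,1])]; a,c=ray(p,q[:2].mean(0),202),ray(p,q[2:].mean(0),202); print(a,c,np.arctan2(-(a-c)[1],(a-c)[0])*-1)
for t in ("bail_grip","carrier","lid","bowl_small","stand_small","stand_medium","saucer"):
    print(t,[(np.round(d["xyz"],1).tolist(),round(d["score"],2)) for d in models.pinpoint(p,t)[:2]])
E
```

```text
small [327 303  33  33 752] [343.1 319. ] [31.7 32.1] [447.9 -47.   11. ]
medium [ 333  232   40   41 1234] [352.6 252.1] [40.2 40.3] [602.6 -71.1  11. ]
large [ 399  224   49   49 1752] [423.1 247.8] [47.7 49.2] [ 611.2 -236.2   11. ]Traceback (most recent call last):
  File "<stdin>", line 12, in <module>
  File "<stdin>", line 7, in blob
ValueError: attempt to get argmax of an empty sequence
```

```bash
python3 - <<'E'
from h import *
p=viewer.camera("top"); im=p["pixels"]; hsv=cv2.cvtColor(im,cv2.COLOR_RGB2HSV)
H,S,V=[hsv[...,i].astype(int) for i in range(3)]
g=(S>90)&((H<14)|(H>170)); g[:, :190]=0;g[:,215:]=0;g[:265]=0;g[320:]=0
ys,xs=np.nonzero(g); print(len(xs))
b=cv2.minAreaRect(np.c_[xs,ys].astype(np.float32)); print(b)
q=cv2.boxPoints(b); q=q[np.argsort(q[:,1])]; a,c=ray(p,q[:2].mean(0),202),ray(p,q[2:].mean(0),202); d=a-c; print(a,c,np.arctan2(d[1],d[0]))
# saucer: edge pixels
for name,(u,v),r0,r1,z in [("saucer",(405,315),15,28,14)]:
    c=im[v-30:v+31,u-30:u+31]; c=cv2.resize(cv2.cvtColor(c,cv2.COLOR_RGB2GRAY),None,fx=4,fy=4,interpolation=2)
    hc=cv2.HoughCircles(c,cv2.HOUGH_GRADIENT,1,40,param1=60,param2=15,minRadius=45,maxRadius=100)
    for h in (hc[0][:4] if hc is not None else []): print(h, ray(p,((h[0]-1.5)/4+u-30,(h[1]-1.5)/4+v-30),z if h[2]>65 else 5))
for t in ("bail_grip","carrier","lid","bowl_small","saucer"):
    print(t,[(np.round(d["xyz"],1).tolist(),round(d["score"],2)) for d in models.pinpoint(p,t)[:2]])
E
```

```text
108
((202.43785095214844, 293.77301025390625), (28.28121566772461, 4.4709272384643555), 81.02737426757812)
[534.3 232.3 202. ] [480.9 222.9 202. ] 0.17424484860690487
[124.5 120.5  50. ] [ 456.1 -192.7    5. ]
bail_grip [([506.2, 226.8, 199.1], 0.67)]
carrier [([512.5, 191.7, 1.5], 0.84)]
lid [([407.5, 115.7, 1.1], 0.91), ([513.1, 195.0, 133.7], 0.89)]
bowl_small [([515.9, 190.6, 96.5], 0.65), ([446.8, -44.3, -2.8], 0.56)]
saucer [([456.2, -198.8, -0.3], 0.75)]
```

drive_tool([
  [12,30,6,0,0,-0.044],
  [24,60,12,0,0,-0.088],
  [36,90,18,0,0,-0.132],
  [48,120,24,0,0,-0.176],
  [60,150,30,0,0,-0.22],
], grip=0)

```text
time_s: 1.97
eef_pos: [280.9, -379.6, 261.6]
eef_rot: [3.13, 0.268, 0.0]
ft_force: [0.1, -0.1, -0.3]
gripper_width: 25.4
```

drive_tool([
  [12,30,0,0,0,0],
  [24,60,0,0,0,0],
  [36,90,0,0,0,0],
  [48,120,0,0,0,0],
  [60,150,0,0,0,0],
])

```text
time_s: 2.38
eef_pos: [340.9, -229.5, 261.6]
eef_rot: [3.129, 0.272, 0.001]
ft_force: [0.8, 0.0, -0.2]
gripper_width: -0.1
```

drive_tool([
  [12,30,0,0,0,0],
  [24,60,0,0,0,0],
  [36,90,0,0,0,0],
  [48,120,0,0,0,0],
  [60,150,0,0,0,0],
])

```text
time_s: 2.8
eef_pos: [400.9, -79.4, 261.6]
eef_rot: [3.129, 0.273, 0.001]
ft_force: [0.2, -0.0, -0.4]
gripper_width: -0.2
```

drive_tool([
  [12,30,0,0,0,0],
  [24,60,0,0,0,0],
  [36,90,0,0,0,0],
  [48,120,0,0,0,0],
  [60,150,0,0,0,0],
])

```text
time_s: 3.22
eef_pos: [460.9, 70.7, 261.5]
eef_rot: [3.129, 0.273, 0.001]
ft_force: [1.0, -0.3, 0.4]
gripper_width: -0.1
```

drive_tool([
  [12,33,0,0,0,0],
  [24,66,0,0,0,0],
  [36,99,0,0,0,0],
  [50,133,0,0,0,0],
  [50,133,0,0,0,0],
])

```text
time_s: 3.63
eef_pos: [512.7, 207.4, 260.7]
eef_rot: [-3.126, -0.279, -0.003]
ft_force: [0.3, -0.7, -0.1]
gripper_width: -0.5
```

drive_tool([
  [0,0,-20,0,0,0],
  [0,0,-40,0,0,0],
  [0,0,-55,0,0,0],
  [0,0,-68,0,0,0],
  [0,0,-74,0,0,0],
])

```text
time_s: 4.05
eef_pos: [509.5, 201.3, 185.5]
eef_rot: [3.129, 0.273, -0.005]
ft_force: [-0.5, 0.8, 0.5]
gripper_width: -0.0
```

```bash
python3 - <<'E'
from h import *
print(r.sense()["qpos"].round(2),r.sense()["eef_pos"].round(1),r.sense()["ft_force"])
p=viewer.camera("scene"); cv2.imwrite("pics/s1.png",cv2.resize(p["pixels"][150:430,120:420,::-1],None,fx=2,fy=2))
E
```

```text
[ 0.36  0.31  1.7  -0.    1.14  1.75] [509.5 201.3 185.5] [-0.53293538  0.80838315  0.49174828]
```

View pics/s1.png

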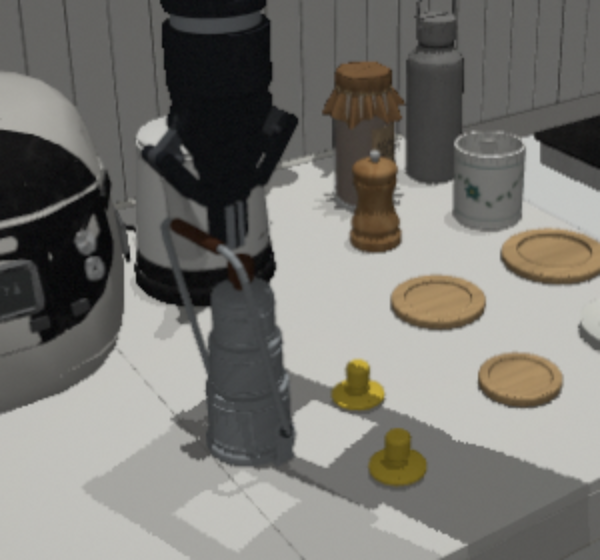

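drive_tool([
  [-1.4,8,0,0,0,0],
  [-2.8,16,-3,0,0,0],
  [-4.2,24,-5,0,0,0],
  [-5.4,31,-7,0,0,0],
  [-6.6,38,-9.6,0,0,0],
])

```text
time_s: 4.52
eef_pos: [504.3, 241.0, 178.1]
eef_rot: [-3.13, -0.274, -0.002]
ft_force: [1.2, -1.7, -1.1]
gripper_width: -0.1
```

drive_tool([
  [-1.8,10,-5,0,0,0],
  [-3.5,20,-10,0,0,0],
  [-5.2,30,-16,0,0,0],
  [-6.6,37.5,-22,0,0,0],
  [-8,45,-30,0,0,0],
])

```text
time_s: 4.93
eef_pos: [495.8, 286.3, 147.3]
eef_rot: [-3.129, -0.273, -0.0]
ft_force: [0.3, -0.4, 1.3]
gripper_width: 0.3
```

drive_tool([
  [-1.4,8,-7,0,0,0],
  [-2.8,16,-15,0,0,0],
  [-4,23,-24,0,0,0],
  [-5,29,-33,0,0,0],
  [-5.7,33.4,-40,0,0,0],
])

```text
time_s: 5.35
eef_pos: [489.8, 319.1, 106.5]
eef_rot: [3.13, 0.273, -0.002]
ft_force: [-1.1, -0.8, -0.4]
gripper_width: 0.3
```

drive_tool([
  [-0.6,3.5,-6,0,0,0],
  [-1.1,6,-11,0,0,0],
  [-1.4,8,-15,0,0,0],
  [-1.7,10,-18,0,0,0],
  [-1.7,10,-18,0,0,0],
])

```text
time_s: 5.77
eef_pos: [488.3, 328.1, 89.0]
eef_rot: [3.129, 0.273, -0.002]
ft_force: [-1.0, -1.3, -0.7]
gripper_width: -0.1
```

```bash
python3 - <<'E'
from h import *
for n in("scene","top"):
    p=viewer.camera(n)
    print([(np.round(d["xyz"],1).tolist(),round(d["score"],2)) for d in models.pinpoint(p,"bail_grip")[:2]])
    if n=="scene": cv2.imwrite("pics/s2.png",cv2.resize(p["pixels"][150:430,120:420,::-1],None,fx=2,fy=2))
E
```

```text
[([487.6, 348.7, 98.8], 0.8), ([512.4, 190.9, 54.1], 0.68)]
[]
```

View pics/s2.png

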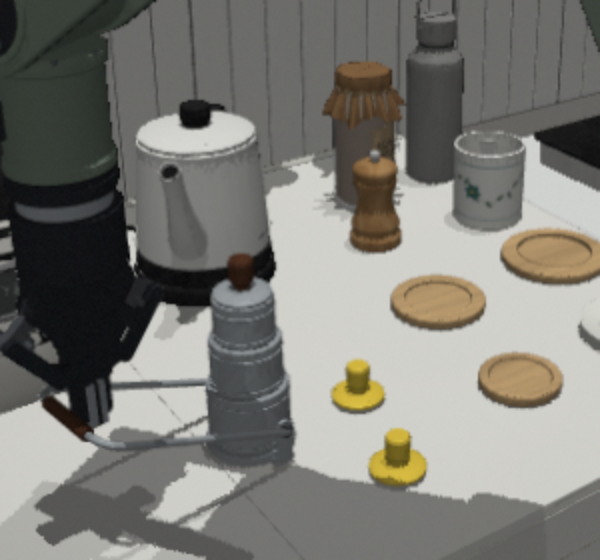

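The bail is at about 1.18 rad, with the grip at about (70,418) in the crop. I'll back off, rise over the grip, and press it gently down to its stop.

drive_tool([
  [1.7,-10,0,0,0,0],
  [1.7,-10,15,0,0,0],
  [1.7,-10,40,0,0,0],
  [0,8,45,0,0,0],
  [-3,25,42,0,0,0],
])

```text
time_s: 6.38
eef_pos: [488.1, 354.2, 135.5]
eef_rot: [-3.126, -0.269, -0.011]
ft_force: [-0.1, -0.7, 0.0]
gripper_width: -0.1
```

drive_tool([
  [0,0,-10,0,0,0],
  [0,0,-18,0,0,0],
  [0,0,-25,0,0,0],
  [0,0,-30,0,0,0],
  [0,0,-35,0,0,0],
])

```text
time_s: 6.8
eef_pos: [485.5, 352.8, 95.8]
eef_rot: [3.13, 0.271, -0.001]
ft_force: [0.3, 1.0, 1.3]
gripper_width: -0.2
```

drive_tool([
  [0,0,-3,0,0,0],
  [0,1,-6,0,0,0],
  [0,2,-9,0,0,0],
  [0,2,-12,0,0,0],
  [0,2,-14,0,0,0],
])

```text
time_s: 7.22
eef_pos: [485.7, 355.7, 82.5]
eef_rot: [-3.129, -0.273, -0.001]
ft_force: [-0.5, 0.4, 1.1]
gripper_width: -0.1
```

drive_tool([
  [0,0,-1.5,0,0,0],
  [0,0,-3,0,0,0],
  [0,0,-4,0,0,0],
  [0,0,-5,0,0,0],
  [0,0,-5,0,0,0],
])

```text
time_s: 7.63
eef_pos: [485.7, 355.4, 77.6]
eef_rot: [3.129, 0.273, 0.0]
ft_force: [0.8, -0.4, 0.6]
gripper_width: 0.2
```

drive_tool([
  [0,0,-1,0,0,0],
  [0,0,-1.5,0,0,0],
  [0,0,-2,0,0,0],
  [0,0,-2,0,0,0],
])

```text
time_s: 7.97
eef_pos: [485.7, 355.5, 76.9]
eef_rot: [-3.129, -0.273, -0.001]
ft_force: [-1.9, 0.0, 7.7]
gripper_width: 0.1
```

drive_tool([
  [2,-6,30,0,0,0],
  [4,-14,60,0,0,0],
  [10,-44,100,0,0,0],
  [15,-75,125,0,0,0],
  [18,-108,135,0,0,0],
], grip=45)

```text
time_s: 8.38
eef_pos: [505.1, 247.8, 214.2]
eef_rot: [-3.127, -0.276, -0.009]
ft_force: [0.2, 0.5, -0.2]
gripper_width: 45.2
```

```bash
python3 - <<'E'
from h import *
print(r.sense()["eef_pos"])
for n in("scene","top"):
    p=viewer.camera(n)
    for t in("bail_grip","lid","bowl_small"):print(t,[(np.round(d["xyz"],1).tolist(),round(d["score"],2)) for d in models.pinpoint(p,t)[:3]])
E
```

```text
[505.13590856 247.84954606 214.21084568]
bail_grip [([486.2, 355.9, 71.4], 0.81)]
lid [([512.3, 84.8, -2.6], 0.94), ([406.8, 118.7, 3.3], 0.69), ([512.7, 191.5, 130.0], 0.64)]
bowl_small [([517.8, 193.0, 98.8], 0.97)]
bail_grip []
lid [([408.1, 116.9, -1.7], 0.9), ([512.7, 88.0, 3.5], 0.73), ([620.1, 135.5, 1.3], 0.6)]
bowl_small [([517.0, 187.8, 56.0], 0.74), ([516.9, 189.7, 95.4], 0.54)]
```

The bail is on its stop: force rose to 7.7 N and the grip is at z about 71. Next I'll hover over the lid and check alignment with the wrist camera.

drive_tool([
  [4,-20,0,0,0,0],
  [8,-40,0,0,0,0],
  [11,-55.5,0,0,0,0],
  [11,-55.5,0,0,0,0],
  [11,-55.5,0,0,0,0],
])

```text
time_s: 9.2
eef_pos: [514.4, 192.3, 210.0]
eef_rot: [-3.13, -0.272, 0.002]
ft_force: [-0.7, -0.1, -0.3]
gripper_width: 44.8
```

```bash
cat >> h.py <<'E'
from scipy.spatial.transform import Rotation as Ro
def wrist():
    s=r.sense(); p=viewer.camera("wrist")
    T=np.eye(4); T[:3,:3]=Ro.from_rotvec(s["eef_rot"]).as_matrix(); T[:3,3]=s["eef_pos"]
    p["cam_to_world"]=T@np.array(p["tool_from_camera"]); return s,p
E
python3 - <<'E'
from h import *
s,p=wrist(); print(s["eef_pos"].round(1),s["ft_force"].round(1),p["cam_to_world"].round(2).tolist())
cv2.imwrite("pics/w1.png",p["pixels"][...,::-1])
for t in("lid","bowl_small"):
  try: print(t,[(np.round(d["xyz"],1).tolist(),round(d["score"],2)) for d in models.pinpoint(p,t)[:3]])
  except Exception as e: print(e)
E
```

```text
[514.4 192.3 210. ] [-0.7 -0.1 -0.3] [[0.17, -0.94, -0.28, 586.09], [-0.98, -0.17, -0.05, 204.54], [0.0, 0.28, -0.96, 352.01], [0.0, 0.0, 0.0, 1.0]]
lid [([513.3, 87.3, 1.3], 0.88), ([513.0, 193.6, 130.2], 0.85), ([408.9, 114.5, 2.2], 0.84)]
bowl_small []
```

View pics/w1.png

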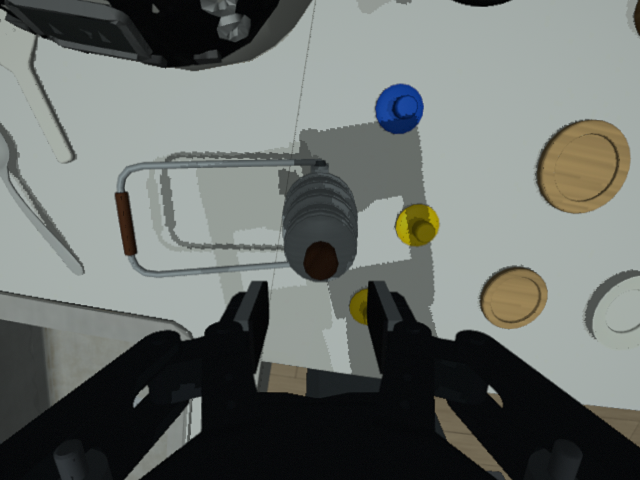

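The knob is at (321,260), midway between the finger tips (about 265 and 370). I'll compute its position.

```bash
python3 - <<'E'
from h import *
s,p=wrist(); hsv=cv2.cvtColor(p["pixels"],cv2.COLOR_RGB2HSV)
g=(hsv[...,1]>90)&((hsv[...,0]<14)|(hsv[...,0]>170)); g[:,:295]=0; g[:,350:]=0; g[:235]=0; g[290:]=0
n,l,st,c=cv2.connectedComponentsWithStats(g.astype(np.uint8)); k=1+st[1:,4].argmax(); print(st[k],c[k])
ys,xs=np.nonzero(l==k); print(ray(p,c[k],163), ray(p,((xs.min()+xs.max())/2,ys.min()+17),170))
E
```

```text
[305 242  34  38 931] [321.56068743 260.60150376]
[516.  190.3 163. ] [519.5 191.1 170. ]
```

drive_tool([
  [1,-1,-15,0,0,0],
  [1,-1,-30,0,0,0],
  [1,-1,-42,0,0,0],
  [1,-1,-50,0,0,0],
  [1,-1,-55,0,0,0],
])

```text
time_s: 9.82
eef_pos: [515.1, 191.4, 154.7]
eef_rot: [3.129, 0.274, -0.002]
ft_force: [0.3, 0.3, -0.3]
gripper_width: 44.9
```

drive_tool([
  [0,0,0,0,0,0],
  [0,0,0,0,0,0],
  [0,0,0,0,0,0],
  [0,0,0,0,0,0],
  [0,0,0,0,0,0],
], grip=10)

```text
time_s: 10.23
eef_pos: [515.9, 191.0, 156.3]
eef_rot: [-3.129, -0.273, -0.002]
ft_force: [-0.4, -0.2, 0.6]
gripper_width: 17.9
```

drive_tool([
  [0,0,0,0,0,0],
  [0,0,0,0,0,0],
  [0,0,2,0,0,0],
  [0,0,5,0,0,0],
  [0,0,8,0,0,0],
])

```text
time_s: 10.65
eef_pos: [515.5, 190.8, 163.8]
eef_rot: [3.13, 0.273, -0.001]
ft_force: [-0.1, 0.2, -0.5]
gripper_width: 17.7
```

drive_tool([
  [0,0,10,0,0,0],
  [0,0,22,0,0,0],
  [-2,-15,28,0,0,0],
  [-6,-40,30,0,0,0],
  [-11,-70,30,0,0,0],
])

```text
time_s: 11.07
eef_pos: [505.1, 120.5, 195.0]
eef_rot: [-3.129, -0.276, -0.004]
ft_force: [0.0, -0.3, -0.4]
gripper_width: 17.6
```

drive_tool([
  [-5,-35,-5,0,0,0],
  [-10,-70,-10,0,0,0],
  [-16,-105,-20,0,0,0],
  [-21,-140,-30,0,0,0],
  [-26,-172,-40,0,0,0],
])

```text
time_s: 11.48
eef_pos: [477.8, -53.6, 154.2]
eef_rot: [3.129, 0.272, 0.002]
ft_force: [0.6, -0.3, -0.4]
gripper_width: 17.8
```

drive_tool([
  [-5,-35,-10,0,0,0],
  [-10,-70,-20,0,0,0],
  [-15,-100,-30,0,0,0],
  [-20,-130,-40,0,0,0],
  [-22,-144,-50,0,0,0],
])

```text
time_s: 11.9
eef_pos: [455.7, -198.8, 104.0]
eef_rot: [3.128, 0.269, 0.001]
ft_force: [1.0, 0.1, 0.2]
gripper_width: 17.8
```

```bash
python3 - <<'E'
from h import *
s,p=wrist(); print(s["eef_pos"].round(1),s["ft_force"].round(1),s["gripper_width"])
for t in ("saucer","stand_small","lid"): print(t,[(np.round(d["xyz"],1).tolist(),round(d["score"],2)) for d in models.pinpoint(p,t)[:3]])
p=viewer.camera("scene")
for t in ("lid","saucer"): print(t,[(np.round(d["xyz"],1).tolist(),round(d["score"],2)) for d in models.pinpoint(p,t)[:3]])
cv2.imwrite("pics/s3.png",cv2.resize(p["pixels"][180:400,200:520,::-1],None,fx=2,fy=2))
E
```

```text
[ 455.7 -198.8  104. ] [1.  0.1 0.2] 17.763055718962153
saucer [([450.8, -192.5, -2.6], 0.59)]
stand_small [([445.6, -45.1, -2.8], 0.6)]
lid [([456.1, -197.6, 76.9], 0.65)]
lid [([511.6, 82.7, -1.3], 0.82), ([453.7, -195.0, 81.9], 0.78), ([404.4, 117.5, 0.5], 0.73)]
saucer [([455.4, -196.5, 3.9], 0.66), ([515.7, 196.3, 5.2], 0.58)]
```

View pics/s3.png

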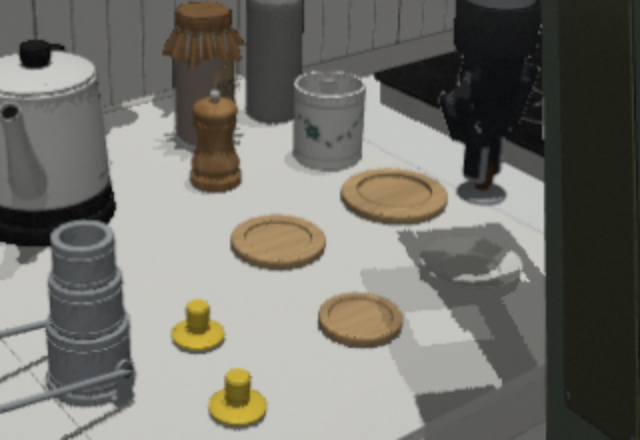

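drive_tool([
  [0,0,-20,0,0,0],
  [0,0,-38,0,0,0],
  [0,0,-54,0,0,0],
  [0,0,-64,0,0,0],
  [0,0,-71,0,0,0],
])

```text
time_s: 12.67
eef_pos: [456.7, -194.2, 32.2]
eef_rot: [-3.129, -0.275, 0.001]
ft_force: [0.4, -0.0, -0.5]
gripper_width: 17.7
```

drive_tool([
  [0,0,-1.5,0,0,0],
  [0,0,-3,0,0,0],
  [0,0,-4,0,0,0],
  [0,0,-5,0,0,0],
  [0,0,-5,0,0,0],
])

```text
time_s: 13.08
eef_pos: [457.0, -195.3, 28.1]
eef_rot: [3.129, 0.273, 0.001]
ft_force: [-0.0, 0.4, 0.3]
gripper_width: 17.4
```

drive_tool([
  [0,0,-0.8,0,0,0],
  [0,0,-1.5,0,0,0],
  [0,0,-2,0,0,0],
  [0,0,-2,0,0,0],
])

```text
time_s: 13.42
eef_pos: [457.0, -195.3, 27.3]
eef_rot: [3.129, 0.272, 0.002]
ft_force: [-1.9, 1.0, 10.6]
gripper_width: 17.7
```

drive_tool([
  [0,0,0.8,0,0,0],
  [0,0,0.8,0,0,0],
])

```text
time_s: 13.58
eef_pos: [457.0, -195.3, 27.3]
eef_rot: [3.129, 0.272, 0.002]
ft_force: [-1.5, -0.2, 6.0]
gripper_width: 17.3
```

drive_tool([
  [0,0,0,0,0,0],
  [0,0,0,0,0,0],
  [0,0,0,0,0,0],
  [0,0,0,0,0,0],
  [0,0,6,0,0,0],
], grip=45)

```text
time_s: 14.0
eef_pos: [455.8, -194.7, 31.7]
eef_rot: [-3.128, -0.273, 0.004]
ft_force: [0.4, 0.6, 0.2]
gripper_width: 44.8
```

drive_tool([
  [0,0,15,0,0,0],
  [0,0,35,0,0,0],
  [0,0,65,0,0,0],
  [0,0,100,0,0,0],
  [5,30,125,0,0,0],
])

```text
time_s: 14.42
eef_pos: [462.5, -168.3, 160.6]
eef_rot: [3.126, 0.266, 0.005]
ft_force: [0.7, 0.4, 0.3]
gripper_width: 44.9
```

```bash
python3 - <<'E'
from h import *
for n in("scene","top"):
    p=viewer.camera(n)
    for t in("lid","saucer","bowl_small"):print(n,t,[(np.round(d["xyz"],1).tolist(),round(d["score"],2)) for d in models.pinpoint(p,t)[:4]])
s,p=wrist(); print(s["eef_pos"])
cv2.imwrite("pics/w2.png",p["pixels"][...,::-1])
E
```

```text
scene lid [([409.5, 118.1, 3.2], 0.95), ([456.3, -196.7, 2.0], 0.92), ([510.8, 85.3, -3.1], 0.91)]
scene saucer [([453.5, -196.3, 1.4], 0.81), ([613.5, -234.2, -0.9], 0.5)]
scene bowl_small [([519.5, 194.3, 95.9], 0.6)]
top lid [([512.0, 88.3, 2.0], 0.73), ([409.6, 114.4, -2.6], 0.6), ([620.4, 133.2, -0.8], 0.56), ([448.5, -47.1, -3.2], 0.19)]
top saucer [([454.1, -195.7, -3.0], 0.6)]
top bowl_small [([514.6, 187.7, 96.2], 0.57)]
[ 460.73147035 -165.27478129  156.23385653]
```

View pics/w2.png

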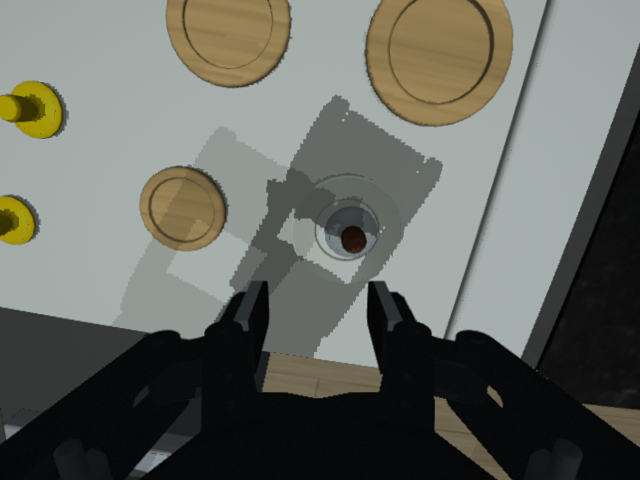

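The lid sits knob-up and centred in the saucer, with the knob at (353,238). Next is the small bowl.

drive_tool([
  [5,35,5,0,0,0],
  [10,70,10,0,0,0],
  [16,105,15,0,0,0],
  [21,140,20,0,0,0],
  [26,175,25,0,0,0],
], grip=72)

```text
time_s: 15.28
eef_pos: [487.3, 11.0, 181.9]
eef_rot: [3.13, 0.271, -0.003]
ft_force: [1.2, -0.6, 1.7]
gripper_width: 71.9
```

drive_tool([
  [5,35,0,0,0,0],
  [11,75,0,0,0,0],
  [17,115,0,0,0,0],
  [23,150,0,0,0,0],
  [28,181,0,0,0,0],
])

```text
time_s: 15.7
eef_pos: [515.6, 192.9, 181.5]
eef_rot: [3.129, 0.273, -0.002]
ft_force: [1.3, -0.2, 0.4]
gripper_width: 71.9
```

drive_tool([
  [0,0,0,0,0,0],
  [0,0,-10,0,0,0],
  [0,0,-20,0,0,0],
  [0,0,-20,0,0,0],
  [0,0,-20,0,0,0],
])

```text
time_s: 16.12
eef_pos: [514.7, 189.2, 161.1]
eef_rot: [3.129, 0.27, -0.005]
ft_force: [-0.3, 0.4, 1.0]
gripper_width: 71.9
```

```bash
python3 - <<'E'
from h import *
s,p=wrist(); print(s["eef_pos"].round(1),s["gripper_width"])
for t in("bowl_small","bowl_medium","bowl_large","carrier"):print(t,[(np.round(d["xyz"],1).tolist(),round(d["score"],2)) for d in models.pinpoint(p,t)[:4]])
cv2.imwrite("pics/w3.png",p["pixels"][...,::-1])
E
```

```text
[514.7 189.2 161.1] 71.85449542350248
bowl_small [([510.9, 193.2, 97.7], 0.89), ([448.2, -45.8, -0.5], 0.63), ([487.0, 354.5, 68.4], 0.27)]
bowl_medium []
bowl_large []
carrier []
```

View pics/w3.png

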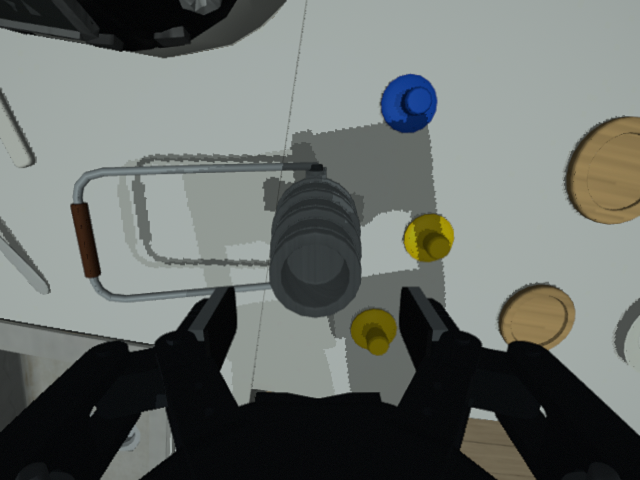

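The small bowl's mouth is at (316,272), centred between the fingers (235 and 400). Lowering.

drive_tool([
  [0,0,-14,0,0,0],
  [0,0,-28,0,0,0],
  [0,0,-38,0,0,0],
  [0,0,-46,0,0,0],
  [0,0,-50,0,0,0],
])

```text
time_s: 16.78
eef_pos: [515.2, 190.7, 111.6]
eef_rot: [3.129, 0.272, -0.002]
ft_force: [0.2, 0.1, -0.8]
gripper_width: 72.2
```

drive_tool([
  [0,0,0,0,0,0],
  [0,0,0,0,0,0],
  [0,0,0,0,0,0],
  [0,0,0,0,0,0],
  [0,0,0,0,0,0],
], grip=40)

```text
time_s: 17.2
eef_pos: [516.2, 191.1, 113.2]
eef_rot: [-3.129, -0.273, -0.003]
ft_force: [1.3, -0.6, 1.7]
gripper_width: 48.6
```

drive_tool([
  [0,0,0,0,0,0],
  [0,0,3,0,0,0],
  [0,0,7,0,0,0],
  [0,0,12,0,0,0],
  [0,0,20,0,0,0],
])

```text
time_s: 17.62
eef_pos: [515.0, 190.7, 132.4]
eef_rot: [3.129, 0.273, -0.003]
ft_force: [0.6, 1.4, -2.0]
gripper_width: 49.1
```

drive_tool([
  [0,0,10,0,0,0],
  [-5,-18,14,0,0,0],
  [-14,-50,14,0,0,0],
  [-24,-85,10,0,0,0],
  [-34,-120,4,0,0,0],
])

```text
time_s: 18.03
eef_pos: [482.0, 70.1, 138.0]
eef_rot: [3.129, 0.275, 0.005]
ft_force: [0.6, -1.2, -1.5]
gripper_width: 48.9
```

drive_tool([
  [-9,-33,-10,0,0,0],
  [-18,-65,-22,0,0,0],
  [-26,-93,-36,0,0,0],
  [-33,-118,-50,0,0,0],
  [-33,-118,-62,0,0,0],
])

```text
time_s: 18.45
eef_pos: [447.5, -50.4, 74.8]
eef_rot: [3.129, 0.267, -0.0]
ft_force: [-0.6, 1.0, -1.0]
gripper_width: 49.0
```

drive_tool([
  [0,0,-10,0,0,0],
  [0,0,-20,0,0,0],
  [0,0,-28,0,0,0],
  [0,0,-34,0,0,0],
  [0,0,-38,0,0,0],
])

```text
time_s: 18.87
eef_pos: [448.8, -47.0, 36.4]
eef_rot: [3.13, 0.273, 0.0]
ft_force: [0.1, -0.2, -1.3]
gripper_width: 48.8
```

```bash
python3 - <<'E'
from h import *
s,p=wrist(); print(s["eef_pos"].round(1),s["gripper_width"],s["ft_force"])
p=viewer.camera("scene");
for t in("bowl_small","stand_small"):print(t,[(np.round(d["xyz"],1).tolist(),round(d["score"],2)) for d in models.pinpoint(p,t)[:4]])
cv2.imwrite("pics/s4.png",cv2.resize(p["pixels"][200:400,200:500,::-1],None,fx=2,fy=2))
E
```

```text
[448.8 -47.   36.4] 48.8494379203451 [ 0.0548836  -0.23594884 -1.33444676]
bowl_small [([448.3, -46.3, 19.7], 0.59), ([511.5, 192.0, 52.3], 0.18)]
stand_small [([451.2, -50.6, 1.3], 0.69)]
```

View pics/s4.png

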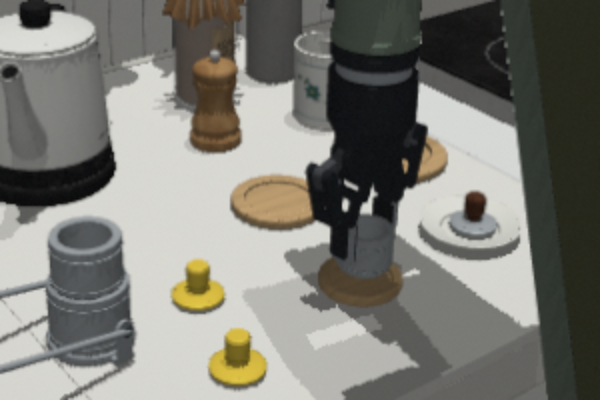

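The small bowl is just above its stand at (365,265), and the lid is fine in the saucer. Lowering slowly.

drive_tool([
  [0,0,-4,0,0,0],
  [0,0,-7,0,0,0],
  [0,0,-9,0,0,0],
  [0,0,-10,0,0,0],
  [0,0,-11,0,0,0],
])

```text
time_s: 19.48
eef_pos: [448.6, -47.1, 25.4]
eef_rot: [3.13, 0.273, -0.0]
ft_force: [0.1, 0.3, -2.0]
gripper_width: 48.8
```

drive_tool([
  [0,0,-0.7,0,0,0],
  [0,0,-1.4,0,0,0],
  [0,0,-2,0,0,0],
  [0,0,-2,0,0,0],
])

```text
time_s: 19.82
eef_pos: [448.7, -47.1, 24.2]
eef_rot: [3.13, 0.273, 0.0]
ft_force: [-1.3, -0.3, 5.3]
gripper_width: 48.7
```

Contact. Releasing and going to the medium bowl.

drive_tool([
  [0,0,0.3,0,0,0],
  [0,0,0.3,0,0,0],
  [0,0,0.3,0,0,0],
  [0,0,0.3,0,0,0],
  [0,0,3,0,0,0],
], grip=70)

```text
time_s: 20.23
eef_pos: [448.3, -47.1, 26.3]
eef_rot: [-3.13, -0.273, 0.001]
ft_force: [-0.5, 0.1, 0.5]
gripper_width: 70.1
```

drive_tool([
  [0,0,12,0,0,0],
  [0,0,30,0,0,0],
  [0,0,60,0,0,0],
  [0,0,95,0,0,0],
  [7,25,115,0,0,0],
], grip=80)

```text
time_s: 20.65
eef_pos: [456.1, -24.2, 144.7]
eef_rot: [3.128, 0.267, 0.005]
ft_force: [1.1, 0.5, -0.6]
gripper_width: 80.1
```

drive_tool([
  [9,33,0,0,0,0],
  [19,67,0,0,0,0],
  [29,105,0,0,0,0],
  [40,143,0,0,0,0],
  [50,178,0,0,0,0],
])

```text
time_s: 21.07
eef_pos: [505.9, 158.0, 141.8]
eef_rot: [-3.13, -0.273, -0.001]
ft_force: [0.8, 0.2, 0.6]
gripper_width: 79.7
```

drive_tool([
  [5,18,-5,0,0,0],
  [10,35.5,-12,0,0,0],
  [10,35.5,-12,0,0,0],
  [10,35.5,-12,0,0,0],
])

```text
time_s: 21.4
eef_pos: [515.2, 191.7, 129.0]
eef_rot: [3.129, 0.275, -0.002]
ft_force: [0.2, -0.4, 0.5]
gripper_width: 79.9
```

```bash
python3 - <<'E'
from h import *
p=viewer.camera("scene");
for t in("bowl_small","bowl_medium","bowl_large"):print(t,[(np.round(d["xyz"],1).tolist(),round(d["score"],2)) for d in models.pinpoint(p,t)[:3]])
s,p=wrist(); print(s["eef_pos"].round(1),s["gripper_width"])
for t in("bowl_small","bowl_medium"):print(t,[(np.round(d["xyz"],1).tolist(),round(d["score"],2)) for d in models.pinpoint(p,t)[:3]])
cv2.imwrite("pics/w4.png",p["pixels"][...,::-1])
E
```

```text
bowl_small [([449.6, -46.5, 11.0], 0.67)]
bowl_medium [([513.0, 187.8, 51.8], 0.81)]
bowl_large [([512.4, 191.4, 3.7], 0.77), ([511.7, 195.0, -4.0], 0.34)]
[515.5 190.3 129.9] 80.02970282276056
bowl_small [([442.4, -50.5, 6.7], 0.55)]
bowl_medium [([516.9, 190.7, 49.2], 0.9)]
```

View pics/w4.png

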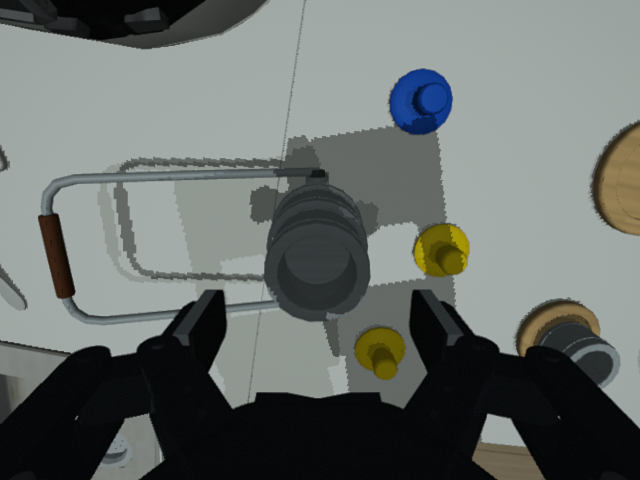

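The small bowl stands in its stand at (580,350). The medium bowl's mouth at (317,272) is centred between the fingers. Lowering.

drive_tool([
  [0,0,-15,0,0,0],
  [0,0,-30,0,0,0],
  [0,0,-43,0,0,0],
  [0,0,-52,0,0,0],
  [0,0,-57,0,0,0],
])

```text
time_s: 22.17
eef_pos: [515.1, 190.8, 71.6]
eef_rot: [3.129, 0.272, -0.002]
ft_force: [-0.4, -0.7, 0.6]
gripper_width: 79.8
```

drive_tool([
  [0,0,0,0,0,0],
  [0,0,0,0,0,0],
  [0,0,0,0,0,0],
  [0,0,0,0,0,0],
  [0,0,0,0,0,0],
], grip=48)

```text
time_s: 22.58
eef_pos: [516.2, 191.5, 73.3]
eef_rot: [-3.129, -0.273, -0.003]
ft_force: [-0.4, 0.0, 1.8]
gripper_width: 57.9
```

drive_tool([
  [0,0,0,0,0,0],
  [0,0,3,0,0,0],
  [0,0,7,0,0,0],
  [0,0,12,0,0,0],
  [0,0,20,0,0,0],
])

```text
time_s: 23.0
eef_pos: [515.0, 191.2, 92.4]
eef_rot: [3.129, 0.273, -0.003]
ft_force: [-0.0, 0.0, -0.9]
gripper_width: 58.1
```

drive_tool([
  [0,0,15,0,0,0],
  [0,-20,25,0,0,0],
  [0,-55,27,0,0,0],
  [0,-95,27,0,0,0],
  [0,-135,27,0,0,0],
])

```text
time_s: 23.42
eef_pos: [515.7, 55.5, 120.6]
eef_rot: [3.129, 0.276, 0.003]
ft_force: [0.8, -0.2, -1.1]
gripper_width: 58.2
```

drive_tool([
  [5,-35,-5,0,0,0],
  [20,-68,-10,0,0,0],
  [43,-95,-18,0,0,0],
  [68,-117,-26,0,0,0],
  [87,-127.5,-35,0,0,0],
])

```text
time_s: 23.83
eef_pos: [604.7, -74.4, 85.3]
eef_rot: [3.129, 0.268, 0.005]
ft_force: [0.5, 0.3, -1.4]
gripper_width: 58.2
```

drive_tool([
  [0,0,-12,0,0,0],
  [0,0,-24,0,0,0],
  [0,0,-34,0,0,0],
  [0,0,-42,0,0,0],
  [0,0,-47,0,0,0],
])

```text
time_s: 24.25
eef_pos: [602.1, -70.9, 36.8]
eef_rot: [-3.13, -0.273, 0.002]
ft_force: [0.1, 0.6, -0.6]
gripper_width: 58.1
```

```bash
python3 - <<'E'
from h import *
s=r.sense(); print(s["eef_pos"].round(1),s["gripper_width"],s["ft_force"])
for n in ("scene","top"):
  p=viewer.camera(n)
  for t in("bowl_medium","stand_medium"):print(t,[(np.round(d["xyz"],1).tolist(),round(d["score"],2)) for d in models.pinpoint(p,t)[:4]])
E
```

```text
[602.1 -70.9  36.8] 58.059264021121905 [ 0.14706218  0.63773772 -0.59980944]
bowl_medium [([598.0, -70.0, 16.0], 0.9)]
stand_medium [([600.5, -72.2, -0.1], 0.93)]
bowl_medium [([599.3, -74.9, 20.3], 0.51)]
stand_medium [([603.0, -72.2, 1.6], 0.71)]
```

drive_tool([
  [1,0,-3,0,0,0],
  [1,0,-5,0,0,0],
  [1,0,-7,0,0,0],
  [1,0,-8.5,0,0,0],
  [1,0,-9.5,0,0,0],
])

```text
time_s: 24.97
eef_pos: [603.5, -71.1, 27.7]
eef_rot: [-3.13, -0.273, 0.001]
ft_force: [-1.0, -0.3, -2.4]
gripper_width: 58.0
```

drive_tool([
  [0,0,-0.7,0,0,0],
  [0,0,-1.4,0,0,0],
  [0,0,-2,0,0,0],
  [0,0,-2,0,0,0],
])

```text
time_s: 25.3
eef_pos: [603.7, -71.1, 26.3]
eef_rot: [3.13, 0.273, 0.0]
ft_force: [-0.3, -0.1, 0.3]
gripper_width: 57.9
```

drive_tool([
  [0,0,-0.6,0,0,0],
  [0,0,-1.2,0,0,0],
  [0,0,-1.2,0,0,0],
])

```text
time_s: 25.55
eef_pos: [603.7, -71.2, 26.2]
eef_rot: [3.13, 0.273, 0.001]
ft_force: [-2.6, -0.5, 7.9]
gripper_width: 58.2
```

drive_tool([
  [0,0,0.5,0,0,0],
  [0,0,0.5,0,0,0],
  [0,0,0.5,0,0,0],
  [0,0,0.5,0,0,0],
  [0,0,3,0,0,0],
], grip=79)

```text
time_s: 25.97
eef_pos: [603.3, -71.1, 27.3]
eef_rot: [-3.13, -0.273, 0.002]
ft_force: [-0.4, 0.3, -0.7]
gripper_width: 78.9
```

drive_tool([
  [0,0,12,0,0,0],
  [0,0,30,0,0,0],
  [0,0,60,0,0,0],
  [-8,4,90,0,0,0],
  [-30,20,105,0,0,0],
], grip=85)

```text
time_s: 26.38
eef_pos: [577.7, -52.7, 136.5]
eef_rot: [3.127, 0.27, 0.014]
ft_force: [0.9, -0.3, -0.3]
gripper_width: 84.8
```

drive_tool([
  [-25,25,0,0,0,0],
  [-45,55,0,0,0,0],
  [-58,90,0,0,0,0],
  [-58,125,0,0,0,0],
  [-58,160,0,0,0,0],
])

```text
time_s: 26.8
eef_pos: [514.6, 110.1, 133.4]
eef_rot: [3.13, 0.272, 0.001]
ft_force: [1.2, 0.2, 0.9]
gripper_width: 84.9
```

drive_tool([
  [0,35,-10,0,0,0],
  [0,65,-20,0,0,0],
  [0,82.5,-30,0,0,0],
  [0,82.5,-35,0,0,0],
  [0,82.5,-35,0,0,0],
])

```text
time_s: 27.22
eef_pos: [514.6, 191.7, 96.6]
eef_rot: [3.128, 0.276, -0.004]
ft_force: [1.1, -0.0, 0.2]
gripper_width: 84.7
```

```bash
python3 - <<'E'
from h import *
p=viewer.camera("scene");
for t in("bowl_small","bowl_medium","bowl_large"):print(t,[(np.round(d["xyz"],1).tolist(),round(d["score"],2)) for d in models.pinpoint(p,t)[:3]])
s,p=wrist(); print(s["eef_pos"].round(1),s["gripper_width"])
for t in("bowl_medium","bowl_large"):print(t,[(np.round(d["xyz"],1).tolist(),round(d["score"],2)) for d in models.pinpoint(p,t)[:3]])
cv2.imwrite("pics/w5.png",p["pixels"][...,::-1])
E
```

```text
bowl_small [([447.5, -46.7, 8.0], 0.81)]
bowl_medium [([600.8, -72.5, 7.2], 0.94)]
bowl_large [([513.1, 191.3, 4.0], 0.71), ([444.1, -46.1, 10.1], 0.64)]
[516.1 190.4  98.4] 85.1297145893713
bowl_medium []
bowl_large []
```

View pics/w5.png

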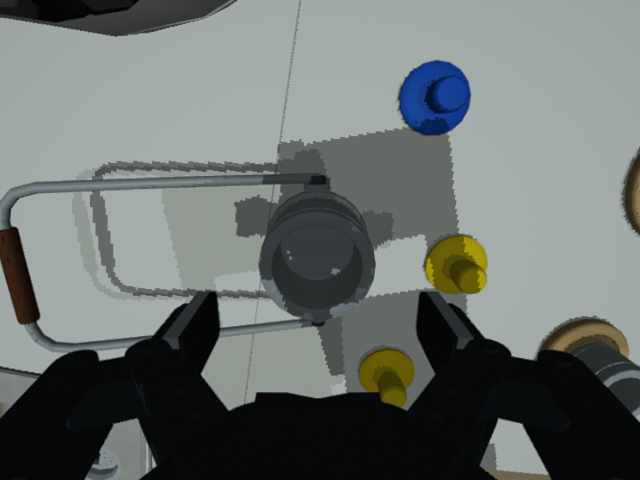

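The large bowl's mouth at (317,265) is centred between the fingers (217 and 420). Lowering.

drive_tool([
  [0,0,-16,0,0,0],
  [0,0,-32,0,0,0],
  [0,0,-46,0,0,0],
  [0,0,-58,0,0,0],
  [0,0,-65,0,0,0],
])

```text
time_s: 27.98
eef_pos: [515.2, 190.7, 31.9]
eef_rot: [3.129, 0.271, -0.002]
ft_force: [-0.1, -0.1, 0.9]
gripper_width: 85.0
```

drive_tool([
  [0,0,0,0,0,0],
  [0,0,0,0,0,0],
  [0,0,0,0,0,0],
  [0,0,0,0,0,0],
  [0,0,0,0,0,0],
], grip=58)

```text
time_s: 28.4
eef_pos: [516.1, 191.4, 33.4]
eef_rot: [-3.13, -0.273, -0.002]
ft_force: [0.4, -0.4, -1.2]
gripper_width: 67.1
```

drive_tool([
  [0,0,0,0,0,0],
  [0,0,3,0,0,0],
  [0,0,7,0,0,0],
  [0,0,12,0,0,0],
  [0,0,20,0,0,0],
])

```text
time_s: 28.82
eef_pos: [515.1, 191.3, 52.8]
eef_rot: [3.129, 0.273, -0.002]
ft_force: [0.4, -0.4, -2.9]
gripper_width: 67.0
```

drive_tool([
  [0,0,30,0,0,0],
  [0,0,60,0,0,0],
  [0,-25,70,0,0,0],
  [0,-60,72,0,0,0],
  [0,-98,72,0,0,0],
])

```text
time_s: 29.23
eef_pos: [516.5, 93.5, 127.1]
eef_rot: [-3.129, -0.277, -0.007]
ft_force: [1.0, 0.2, -3.6]
gripper_width: 66.9
```

drive_tool([
  [0,-38,0,0,0,0],
  [0,-76,0,0,0,0],
  [3,-114,0,0,0,0],
  [8,-150,0,0,0,0],
  [15,-186,0,0,0,0],
])

```text
time_s: 29.65
eef_pos: [530.0, -94.3, 125.7]
eef_rot: [3.13, 0.272, 0.001]
ft_force: [0.5, 0.0, -2.6]
gripper_width: 66.7
```

drive_tool([
  [20,-35,0,0,0,0],
  [40,-68,0,0,0,0],
  [60,-98,0,0,0,0],
  [75,-125,-8,0,0,0],
  [81.5,-143.5,-20,0,0,0],
])

```text
time_s: 30.07
eef_pos: [615.1, -239.6, 106.5]
eef_rot: [3.127, 0.27, 0.009]
ft_force: [-0.0, -0.8, -3.1]
gripper_width: 67.1
```

drive_tool([
  [0,0,-15,0,0,0],
  [0,0,-30,0,0,0],
  [0,0,-43,0,0,0],
  [0,0,-52,0,0,0],
  [0,0,-57,0,0,0],
])

```text
time_s: 30.48
eef_pos: [611.5, -235.8, 46.8]
eef_rot: [-3.129, -0.273, 0.003]
ft_force: [-1.5, 0.3, -3.5]
gripper_width: 67.2
```

```bash
python3 - <<'E'
from h import *
s=r.sense(); print(s["eef_pos"].round(1),s["gripper_width"],s["ft_force"],s["qpos"].round(2))
for n in ("scene","top"):
  p=viewer.camera(n)
  for t in("bowl_large","stand_large"):print(t,[(np.round(d["xyz"],1).tolist(),round(d["score"],2)) for d in models.pinpoint(p,t)[:4]])
E
```

```text
[ 611.5 -235.8   46.8] 67.18725975596911 [-1.54307021  0.26086211 -3.53609631] [-0.39  0.6   1.6  -0.    0.95  1.01]
bowl_large [([609.3, -236.5, 15.5], 0.68)]
stand_large [([611.1, -233.7, 2.4], 0.8)]
bowl_large [([610.2, -237.7, 16.7], 0.5)]
stand_large [([612.0, -232.8, -0.8], 0.56)]
```

drive_tool([
  [0.5,1,-3,0,0,0],
  [0.5,1,-5,0,0,0],
  [0.5,1,-7,0,0,0],
  [0.5,1,-8.5,0,0,0],
  [0.5,1,-9.5,0,0,0],
])

```text
time_s: 31.2
eef_pos: [612.5, -235.0, 38.0]
eef_rot: [-3.13, -0.273, 0.001]
ft_force: [-0.2, -0.0, -3.0]
gripper_width: 67.2
```

drive_tool([
  [0,0,-0.7,0,0,0],
  [0,0,-1.4,0,0,0],
  [0,0,-2,0,0,0],
  [0,0,-2,0,0,0],
])

```text
time_s: 31.53
eef_pos: [612.7, -235.1, 36.5]
eef_rot: [3.13, 0.273, 0.0]
ft_force: [-0.4, 0.3, -1.1]
gripper_width: 67.0
```

drive_tool([
  [0,0,-0.6,0,0,0],
  [0,0,-1.2,0,0,0],
  [0,0,-1.2,0,0,0],
])

```text
time_s: 31.78
eef_pos: [612.8, -235.1, 36.4]
eef_rot: [3.129, 0.273, 0.001]
ft_force: [-1.3, 1.7, 4.4]
gripper_width: 67.2
```

Seated. Releasing and withdrawing, away from the scene.

drive_tool([
  [0,0,0.3,0,0,0],
  [0,0,0.3,0,0,0],
  [0,0,0.3,0,0,0],
  [0,0,0.3,0,0,0],
  [0,0,3,0,0,0],
], grip=85)

```text
time_s: 32.2
eef_pos: [612.3, -235.0, 37.6]
eef_rot: [-3.129, -0.273, 0.002]
ft_force: [-0.2, 0.3, -0.1]
gripper_width: 85.1
```

drive_tool([
  [0,0,10,0,0,0],
  [0,0,30,0,0,0],
  [0,0,60,0,0,0],
  [0,0,100,0,0,0],
  [0,0,140,0,0,0],
])

```text
time_s: 32.62
eef_pos: [612.1, -234.9, 179.8]
eef_rot: [-3.129, -0.273, 0.002]
ft_force: [0.8, 0.7, -0.6]
gripper_width: 85.1
```

drive_tool([
  [-35,0,10,0,0,0],
  [-70,-5,20,0,0,0],
  [-105,-15,30,0,0,0],
  [-140,-30,40,0,0,0],
  [-170,-50,40,0,0,0],
])

```text
time_s: 33.03
eef_pos: [441.4, -285.0, 221.3]
eef_rot: [3.127, 0.275, 0.006]
ft_force: [0.3, -0.5, 0.8]
gripper_width: 85.1
```

drive_tool([
  [-25,-30,0,0,0,0],
  [-50,-60,0,0,0,0],
  [-75,-90,0,0,0,0],
  [-100,-120,0,0,0,0],
  [-120,-150,0,0,0,0],
])

```text
time_s: 33.45
eef_pos: [320.7, -436.2, 219.4]
eef_rot: [3.129, 0.272, 0.001]
ft_force: [-0.4, -0.3, -0.3]
gripper_width: 85.1
```

```bash
python3 - <<'E'
from h import *
s=r.sense(); print(s["time_s"],s["eef_pos"])
ims=[]
for n in ("scene","top"):
  p=viewer.camera(n); ims.append(p["pixels"][...,::-1])
  for t in "bowl_small bowl_medium bowl_large stand_small stand_medium stand_large lid saucer bail_grip table_mug".split():print(n,t,[(np.round(d["xyz"],1).tolist(),round(d["score"],2)) for d in models.pinpoint(p,t)[:2]])
a=cv2.resize(ims[0][180:380,160:500],(680,400)); cv2.imwrite("pics/f1.png",a)
cv2.imwrite("pics/f2.png",cv2.resize(ims[1][160:360,180:480],(750,500)))
E
```

```text
33.45 [ 320.65851143 -436.22340386  219.38217102]
scene bowl_small [([451.8, -42.4, 9.2], 0.82)]
scene bowl_medium [([601.7, -72.4, 5.6], 0.56)]
scene bowl_large [([613.4, -231.6, 7.8], 0.65), ([602.1, -70.8, 6.2], 0.4)]
scene stand_small [([449.7, -49.6, 2.8], 0.83)]
scene stand_medium [([600.9, -72.7, 0.2], 0.92)]
scene stand_large [([609.4, -234.4, 1.0], 0.95)]
scene lid [([453.9, -193.8, 2.3], 0.92), ([623.1, 133.8, 5.5], 0.91)]
scene saucer [([453.8, -196.0, 1.2], 0.88)]
scene bail_grip [([486.6, 353.5, 69.8], 0.92)]
scene table_mug [([747.4, -256.1, -2.9], 0.56)]
top bowl_small [([447.2, -47.6, 6.4], 0.82)]
top bowl_medium [([603.0, -70.8, 8.8], 0.66), ([450.6, -46.6, -2.7], 0.35)]
top bowl_large [([608.5, -236.1, 7.5], 0.72)]
top stand_small [([452.0, -45.6, -1.1], 0.86)]
top stand_medium [([599.4, -67.8, 2.9], 0.69), ([484.7, 357.5, 71.0], 0.43)]
top stand_large [([610.5, -234.1, 2.4], 0.74)]
top lid [([456.6, -191.4, 5.0], 0.6), ([514.9, 85.7, 3.3], 0.57)]
top saucer [([453.2, -195.2, 0.5], 0.89)]
top bail_grip [([485.2, 355.1, 74.2], 0.63)]
top table_mug [([753.4, -250.6, -1.0], 0.82)]
```

View pics/f1.png

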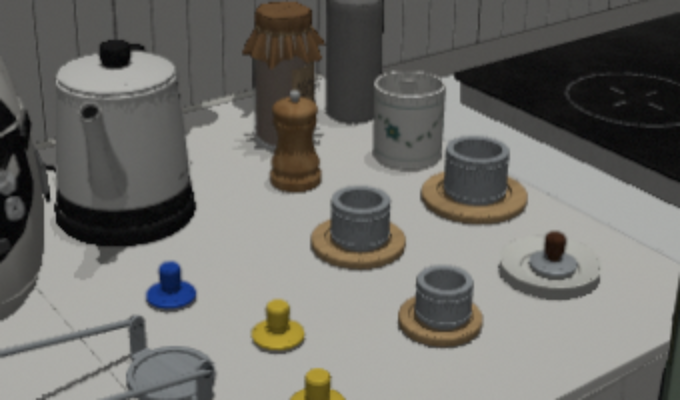

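View pics/f2.png

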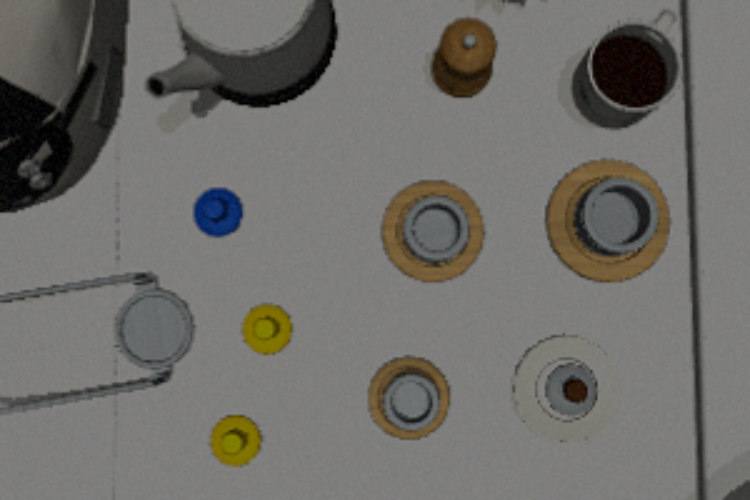

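Both pictures show the three bowls upright in their stands: medium (360,218), large (476,170) and small (444,297) in the scene crop. The lid is knob-up in the saucer at (553,255), the bail is down, and the mug is where it was.

```bash
python3 -c "
from bench import r
print(r.job_done())"
```

```text
the job is handed in; nothing more can be done
None
```

The lunch carrier is set out and the job is handed in, at about 33.5 s of the 112 s allowed. I swung the handle down to its stop, put the lid knob-up in the white saucer, and stood the small, medium and large bowls in their own stands, in that order.

- **Final positions:** In the last views from both cameras all three bowls stand upright. The position estimates put each bowl's underside at 6–9 mm, where the well floor is 8 mm. Each bowl is within about 7 mm sideways of its stand's estimated centre, mostly 2–5 mm; each estimate is only good to about 4 mm. The lid is centred in the saucer to within about 5 mm.
- **Handle:** It is still down, with its grip at a height of about 72 mm, which matches the stop.
- **Left alone:** The mug's estimated position agrees with the first pictures to within the estimates' error, and the blue and yellow look-alikes were not touched.
- **Forces:** Every set-down reading was below 11 N, and the gripper is open and well clear of everything.
- **Checks that disagreed:** In the top picture the bowls look a few millimetres off-centre toward the edge of the view. That fits parallax from their height. The gripper read 17.7 mm on the 21 mm knob, but the lid held firmly. No check failed.

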